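# Reset the swing fence of a garnish slicing guide

## Robot

A 7-joint arm with a two-finger parallel gripper is mounted at the origin on a cart in front of the work surface, level with it; the furniture and walls round the work are solid. World frame = base frame: x ahead of the robot, y to its left, z up, the work surface at z = 0. Lengths are in m, angles in rad, forces in N, time in s.
With the tool pointing down it reaches from about 0.425 to 0.875 m from the base axis. Payload 8.4 kg.
Tool frame: the origin (TCP) lies on the centre line of the jaws, within the pads' length; the fingertips stand 25 mm ahead of it and the grasp point (between the pads) lies 6 mm ahead of it (arm.tips_ahead is the distance from the TCP to the fingertips, in m); z points along the fingers, y is the line along which they close (so a half turn about z gives the same grasp; the last joint's range is limited). The gripper opens to 85 mm and grips with 20 to 120 N. Pads are 22 mm wide; open, the fingers measure 114 mm over their backs; the gripper's body (76 mm by 85 mm) begins 54 mm behind the grasp point. The pads swing forward as they close: fully open they stand 13 mm farther back than shut.
Start: joints at [1.251, 0.333, 0.04, 1.465, -0.013, 1.343, -0.059], TCP at [0.142, -0.634, 0.256] pointing down, gripper open.
Joint ranges: [-2.58, 2.58], [-0.38, 2.09], [-1.3, 1.39], [0.25, 2.4], [-1.5, 4.64], [0.08, 2.09], [-2.65, 2.65]. Speed limits (rad/s): [2.22, 2.22, 2.79, 2.79, 3.14, 3.14, 3.14].

## Interface

Orientations are given as [roll, pitch, yaw] about the fixed x, y, z axes, in that order (R = Rz(yaw) Ry(pitch) Rx(roll)).
In Python, from rig import get_state, cams, job, arm gives the robot as it stands. The module is installed in compiled form; this text tells all that it offers.
- The arm moves only by the shell command python3 -m inch 'ROWS' [FORCE]. ROWS is JSON, a list of rows, each an object with "gripper": the finger opening in mm, from 0 to 85.4; "translation": the shift along the tool's x, y, z in units of 50 mm (1.0 is 50 mm), a list of three; "twist": the turn about the tool's z in units of 8 degrees (1.0 is 8 degrees). A call has 1 to 8 rows; each row is the pose to reach, as a shift and turn from the pose commanded when the call began, along the tool's axes at that moment; what a row does not reach only later rows make up. A row lasts 1/10 s, in which the tool goes at most 50 mm and 8.59 degrees, less where a joint would pass 70% of its speed; a pose out of reach is approached as far as the arm can. A call with a gripper value outside its range is refused whole. The fingers move at their own pace and stop on an object; FORCE is the grip in N (left out, the last holds). Time passes only in rows, so rows that repeat a pose let the fingers close. It gives the time, the measured TCP pose, the force, the opening and the grip force at its end, in the units of the state.
- get_state(): the state, without advancing time (a new reading comes with each control period).
- cams.read_camera(name): name is "side" or "top"; returns a dict with "color" (400x640x3 uint8, red, green, blue), "fx", "fy", "cx", "cy" (pixels), "k1" (the pictures are not rectified: a ray, as slopes to the right and down, at radius r is drawn at 1 + k1 r^2 times it, then the intrinsics apply), "eye" and "attitude" of the camera in the world. Camera axes: x right, y up, looking along -z (the intrinsics and any distortion apply to the point x, -y, -z); pixel columns grow to the right and rows downward; lengths in m; the calibration is good to about 2 mm. A picture is of the moment at which its call begins. There is no depth.
- job.finish_job(): hands the job in; it is judged then, once.
The state is a dict: "time_s": time; "qpos": joint angles; "qd": joint speeds; "effort": joint torques, N m; "eef_pos": TCP position; "eef_rot": TCP orientation; "ft_force": force on the tool from outside, world axes, zero at the start; "wrist_torque": the same for the moment, N m; "width": opening from 0.0 (shut) to 1.0 (fully open); "grasp_force": force on a finger pad.
Only numpy, scipy, OpenCV 4.12 (cv2) and the standard library are available. Lean on these libraries where they do the work, as an engineer would, in place of code of your own. Each camera call takes 0.05 s, during which the arm holds its last target. There are 200 camera calls.

## Task

Someone has overtightened the clamp of the garnish slicing guide. Loosen the black clamp knob until it no longer grips, swing the fence by its wooden grip until its brass pointer meets the red mark, then do the knob up again snugly, to about half a newton-metre, so that the fence is clamped on the mark but less tightly than you found it. Leave the lemons, the jigger and the citrus press where they are.

Things in the scene. Friction and masses are not known exactly. Their poses are not given: they have to be found in the camera images.
- slicing_guide: light wooden slab, 250 x 180 x 16 mm, fixed on the 4 mm black rubber mat; origin at the centre of its underside, z up. The fence pivot is at x = +40 mm, the clamp knob at x = +102 mm (y = 0) in its frame; the fence reaches from the pivot towards -x
- pivot (a point): the vertical axis of the fence, on top of the steel turntable disc (radius 82 mm), 21 mm above the underside of the slab
- swing_fence: steel disc with an upright aluminium fence blade (8 mm thick, top 48 mm above the slab's underside) that runs from the pivot along its own -x; origin on the pivot axis at the slab's underside, z up. It turns about z, at most 0.6 rad either way from the slab's -x direction; with the clamp free it needs about 0.6 N m to turn (5 N at the grip) and stays where it is left
- fence_grip (a point): centre of the dark wooden grip standing on the fence, 115 mm from the pivot: 30 mm along the fence, 16 mm across it (pinch it across, from above), 40 mm tall, its top 20 mm above this point
- pointer_tip (a point): tip of the brass pointer at the end of the fence, 150 mm from the pivot, low over the slab
- mark_tip (a point): tip of the red mark on the angle scale at the front of the slab, 150 mm from the pivot: the pointer tip belongs here
- clamp_knob: black clamp knob on the far side of the pivot from the fence; origin on its vertical turning axis at the slab's underside, z up. Its bar handle is 46 mm long along its own x, 13 mm thick along y, 23 mm tall, its top 67 mm above the origin: pinch it across, from above. Counter-clockwise from above loosens. The bar sits on its spindle through a springy bush that twists 0.25 rad per N m
- knob_grip (a point): centre of the knob's bar handle, on its axis, 56 mm above the slab's underside: the point to grasp. From the start the clamp comes free within 0.4 to 1.1 rad counter-clockwise; the stop is 1.8 rad or more from the start. Free, it turns with about 0.1 N m; once the pad bears, the torque to tighten it rises by about 1 N m per rad clockwise. It stays where it is left
- clamp_pad: round steel pad, 34 mm wide, under the knob; the spindle's screw presses it on the turntable disc. Tightening with 0.5 N m clamps with about 30 N, each 0.1 N m more or less is about 7 N. It starts at 45 to 95 N. The disc is slightly wedge-shaped, so the knob angle at which the pad bites changes with the fence angle: find it by feel
- lemon_a: loose lemon, 75 mm long and 55 mm thick, origin under its centre; leave alone
- lemon_b: loose lemon, 72 mm long and 53 mm thick, origin under its centre; leave alone
- jigger: brass double cone measure, 44 mm wide, 91 mm tall, standing loose, origin under its centre; leave alone
- citrus_press: grey metal lemon press, 233 x 78 x 51 mm, lying loose, origin under its middle; leave alone

How it is judged:
By the outcome, as a careful person would: the job done as asked, in the order asked, and still so for the second after the job is handed in, with the robot touching nothing.
It also fails if it takes over 59 s, if anything falls off the work surface, if the arm or the gripper's body presses on something with over 40 N, if the wrist force passes 120 N, or if a joint passes its speed limit or range.

## Working session

There is one attempt and no reset: what is moved stays moved. The work goes in short steps, Python scripts to look and compute and a shell command to move; the robot and the scene stay as the last step left them, time stands still between calls to the robot, and variables do not carry over. Pictures are saved under pics/ and viewed, at most 10 in all, crops included, and the job is handed in when it is done.

```bash
mkdir -p pics; ls; python3 - <<'E'
from rig import get_state,cams,arm
import cv2
s=get_state();print(s);print(arm.tips_ahead)
for n in("top","side"):
    r=cams.read_camera(n);print(n,{k:v for k,v in r.items() if k!="color"})
    cv2.imwrite(f"pics/{n}0.png",r["color"][:,:,::-1])
E
```

```text
pics
{'time_s': 0.0, 'qpos': array([ 1.25083014,  0.33389121,  0.03991206,  1.4662838 , -0.01342133,
        1.34328322, -0.05849992]), 'qd': array([-0.00135749,  0.00040353,  0.00013856,  0.00102917,  0.00030741,
       -0.00133212,  0.00078267]), 'effort': array([-3.39122143e-04, -6.58546400e+01,  1.36537112e+00, -4.05555797e+01,
        1.68677821e-02,  1.28264108e-02, -3.48496587e-05]), 'eef_pos': array([ 0.14220279, -0.63382818,  0.25542835]), 'eef_rot': array([-3.13999672e+00,  9.98416033e-05,  2.20707966e-01]), 'ft_force': array([ 0.94515101, -0.70295367, -1.08774769]), 'wrist_torque': array([-0.00283795, -0.01865495, -0.03406499]), 'grasp_force': 0.0, 'width': 1.006336183009711}
0.025
top {'fx': 518.0530546518955, 'fy': 518.0530546518955, 'cx': 314.83493444033104, 'cy': 200.6581889858111, 'k1': 0.013429164767177688, 'eye': array([0.39859737, 0.23321976, 1.07785156]), 'attitude': array([ 0.1920572 , -0.01080194, -1.57968753])}
side {'fx': 431.3598177562379, 'fy': 431.3598177562379, 'cx': 315.18767696406525, 'cy': 202.84885853873166, 'k1': -0.003107404225257195, 'eye': array([-0.20157719,  0.44175623,  0.56867432]), 'attitude': array([ 1.01669561, -0.02452764, -1.84382734])}
```

View pics/top0.png

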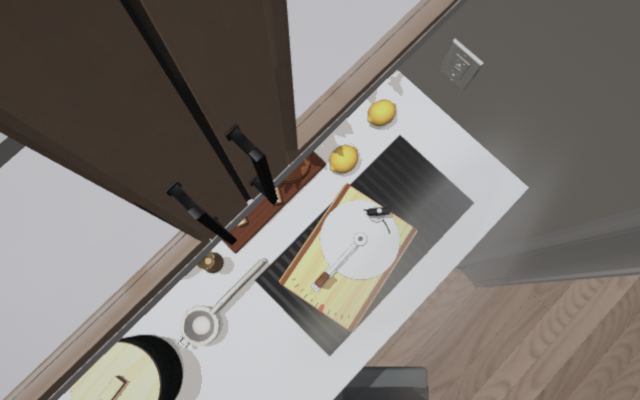

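View pics/side0.png

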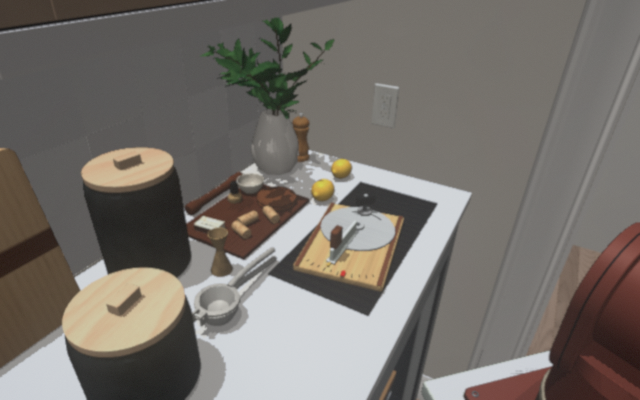

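The top view shows the pivot at about (361,239), the knob at (378,211), the grip at (322,280) and the red mark at (321,307). I'll enlarge it and write a projection helper.

```bash
cat > h.py <<'E'
import numpy as np,cv2
from scipy.spatial.transform import Rotation as R
from rig import cams,get_state
def ray(c,u,v):
    p=cv2.undistortPoints(np.array([[[u,v]]],float),np.array([[c['fx'],0,c['cx']],[0,c['fy'],c['cy']],[0,0,1]]),np.array([c['k1'],0,0,0.]))[0,0]
    return R.from_euler('xyz',c['attitude']).apply([p[0],-p[1],-1])
def at(c,u,v,z):
    d=ray(c,u,v);return c['eye']+d*(z-c['eye'][2])/d[2]
def proj(c,P):
    q=R.from_euler('xyz',c['attitude']).inv().apply(np.atleast_2d(P)-c['eye'])
    x=q[:,0]/-q[:,2];y=-q[:,1]/-q[:,2];f=1+c['k1']*(x*x+y*y)
    return np.c_[c['cx']+c['fx']*x*f,c['cy']+c['fy']*y*f]
def crop(c,u0,v0,u1,v1,k,name):
    cv2.imwrite(name,cv2.resize(c['color'][v0:v1,u0:u1,::-1],None,fx=k,fy=k,interpolation=cv2.INTER_CUBIC))
E
python3 - <<'E'
from h import *
c=cams.read_camera("top");crop(c,270,175,430,335,4.0 and 3.75,"pics/c1.png")
c=cams.read_camera("side");crop(c,285,180,425,300,5,"pics/c2.png")
E
```

```text
(no output)
```

View pics/c1.png

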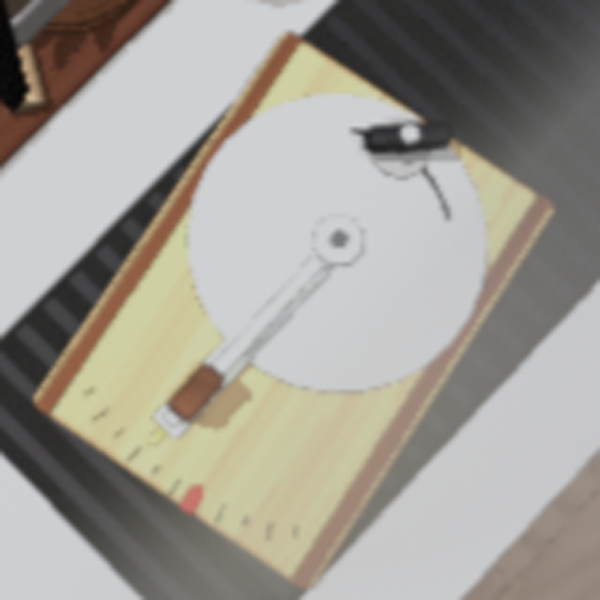

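View pics/c2.png

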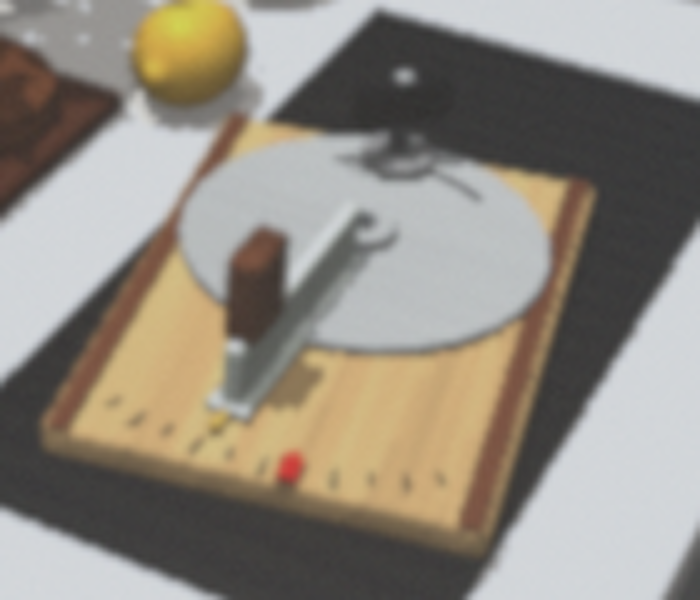

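Both crops show the slab corners clearly. In the top crop they are at (290,35), (553,208), (305,588) and (38,402). The pivot is at (339,240), the knob bar runs from (363,138) to (450,134), the grip is at (197,392), the pointer tip is near (155,438) and the red mark is at (193,498).

```bash
cat > m.py <<'E'
from h import *
from scipy.optimize import least_squares
c=cams.read_camera("top");s=cams.read_camera("side")
T=lambda u,v:(270+u/3.75,175+v/3.75)
S=lambda u,v:(285+u/5,180+v/5)
B=.004
# slab frame corners at top z=16mm: far = +x (knob end)
L=np.array([[.125,.09,.016],[.125,-.09,.016],[-.125,-.09,.016],[-.125,.09,.016]])
tp=np.array([T(290,35),T(553,208),T(305,588),T(38,402)])
sp=np.array([S(236,118),S(594,184),S(484,548),S(44,432)])
def W(p,L):
    return R.from_euler('z',p[2]).apply(L)+[p[0],p[1],B]
P0=np.array([at(c,*q,.02) for q in tp]);print(P0.round(4))
d=(P0[0]+P0[1]-P0[2]-P0[3]);x0=[*P0.mean(0)[:2],np.arctan2(d[1],d[0])]
f=lambda p:np.r_[(proj(c,W(p,L))-tp).ravel(),(proj(s,W(p,L))-sp).ravel()]
r=least_squares(f,x0);print(r.x,f(r.x).round(1))
p=r.x
Q=lambda x,y,z:W(p,[[x,y,z]])[0]
print("pivot",Q(.04,0,.021),at(c,*T(339,240),.03))
k=Q(.102,0,.056);print("knob",k,"px",proj(c,k),proj(s,k),'seen',T(408,135),S(404,85))
a,b=at(c,*T(366,138),B+.06),at(c,*T(448,133),B+.06);print("bar",a,b,np.linalg.norm(a-b),(a+b)/2,"yaw",np.arctan2(*(b-a)[1::-1]))
piv=Q(.04,0,0)
def ang(q):
    d=q-piv;return np.linalg.norm(d[:2]),(np.arctan2(d[1],d[0])-p[2]-np.pi+np.pi)%(2*np.pi)-np.pi
for n,q in dict(grip=at(c,*T(200,385),B+.066 ),ptr=at(c,*T(155,440),B+.02),ptrS=at(s,*S(217,424),B+.02),mark=at(c,*T(196,487),B+.017),markS=at(s,*S(291,457),B+.017)).items(): print(n,q,ang(q))
E
python3 m.py
```

```text
[[0.6386 0.1516 0.02  ]
 [0.5402 0.009  0.02  ]
 [0.3389 0.15   0.02  ]
 [0.4372 0.2914 0.02  ]]
[ 0.4877616   0.15037937 -0.60845433] [-0.6 -1.5  1.9  0.6  1.1  2.7 -2.1  0.3 -1.6 -1.1  1.   0.7  1.1 -2.
 -1.5 -1.4]
pivot [0.5205829  0.12751538 0.025     ] [0.52222351 0.12815675 0.03      ]
knob [0.57145592 0.09207618 0.06      ] px [[379.29189894 212.51581524]] [[366.01446444 200.13006653]] seen (378.8, 211.0) (365.8, 197.0)
bar [0.57238142 0.11584438 0.064     ] [0.57476852 0.07223777 0.064     ] 0.043671896539119855 [0.57357497 0.09404108 0.064     ] yaw -1.5161091995701848
grip [0.44327474 0.20556445 0.07      ] (np.float64(0.10985540726519206), np.float64(-0.18171290078523494))
ptr [0.41645546 0.22868935 0.024     ] (np.float64(0.14518504655794048), np.float64(-0.16255880567746583))
ptrS [0.41561026 0.22828091 0.024     ] (np.float64(0.14550927151528378), np.float64(-0.15649786401059274))
mark [0.39165956 0.20700407 0.021     ] (np.float64(0.1514585105149139), np.float64(0.05594881629064741))
markS [0.39336628 0.20518366 0.021     ] (np.float64(0.14905177381398804), np.float64(0.06033547270590933))
```

```bash
python3 - <<'E'
from h import *
c=cams.read_camera("top")
for q in [(400,72),(527,187),(465,265),(330,400),(381,112),(343,158),(460,62)]: print(q,at(c,*q,0).round(3))
for z in(.5,.6):print(z,at(c,295,160,z).round(3),at(c,200,245,z).round(3))
E
```

```text
(400, 72) [0.899 0.027 0.   ]
(527, 187) [ 0.635 -0.234  0.   ]
(465, 265) [ 0.47 -0.09  0.  ]
(330, 400) [0.208 0.193 0.   ]
(381, 112) [0.805 0.073 0.   ]
(343, 158) [0.701 0.158 0.   ]
(460, 62) [ 0.922 -0.108  0.   ]
0.5 [0.559 0.248 0.5  ] [0.461 0.354 0.5  ]
0.6 [0.531 0.246 0.6  ] [0.451 0.333 0.6  ]
```

```bash
python3 -m inch '[{"gripper":85,"translation":[0.3,-0.3,0],"twist":0},{"gripper":85,"translation":[0.8,-0.9,0],"twist":0},{"gripper":85,"translation":[1.4,-1.5,0],"twist":0},{"gripper":85,"translation":[2.1,-2.2,0],"twist":0},{"gripper":85,"translation":[2.7,-2.9,0],"twist":0},{"gripper":85,"translation":[3.4,-3.6,0],"twist":0},{"gripper":85,"translation":[4.1,-4.3,0],"twist":0},{"gripper":85,"translation":[4.8,-5,0],"twist":0}]' 40
```

```text
time_s: 1.15
eef_pos: [0.3225, -0.3359, 0.2566]
eef_rot: [3.141, -0.0, 0.221]
ft_force: [1.5, -0.4, 0.2]
width: 0.998
grasp_force: 0.0
```

```bash
python3 -m inch '[{"gripper":85,"translation":[0.7,-0.7,0],"twist":0},{"gripper":85,"translation":[1.3,-1.4,0],"twist":-1},{"gripper":85,"translation":[2,-2.1,0],"twist":-2},{"gripper":85,"translation":[2.7,-2.8,0],"twist":-3},{"gripper":85,"translation":[3.3,-3.6,0],"twist":-4},{"gripper":85,"translation":[4,-4.3,0],"twist":-5},{"gripper":85,"translation":[4.7,-5,0],"twist":-6},{"gripper":85,"translation":[5.3,-5.7,0],"twist":-7}]'
```

```text
time_s: 1.95
eef_pos: [0.5189, 0.0004, 0.2567]
eef_rot: [3.141, -0.0, 1.204]
ft_force: [0.9, -0.4, -0.5]
width: 0.993
grasp_force: 0.0
```

```bash
python3 -m inch '[{"gripper":85,"translation":[0.7,0.1,0.3],"twist":-1},{"gripper":85,"translation":[1.4,0.2,0.8],"twist":-2},{"gripper":85,"translation":[2.1,0.33,1.5],"twist":-3.07},{"gripper":70,"translation":[2.1,0.33,2.2],"twist":-3.07},{"gripper":55,"translation":[2.1,0.33,2.7],"twist":-3.07},{"gripper":50,"translation":[2.1,0.33,2.7],"twist":-3.07},{"gripper":50,"translation":[2.1,0.33,2.7],"twist":-3.07}]'; python3 - <<'E'
from h import *
s=get_state();print(s['wrist_torque'],s['qpos'].round(2),s['eef_pos'],s['eef_rot'])
c=cams.read_camera("side");p=proj(c,[[.5725,.093,.06]])[0].astype(int);print(p)
a=c['color'][p[1]-60:p[1]+40,p[0]-60:p[0]+60,::-1]
c=cams.read_camera("top");p=proj(c,[[.5725,.093,.06]])[0].astype(int);print(p)
b=c['color'][p[1]-60:p[1]+40,p[0]-60:p[0]+60,::-1]
cv2.imwrite("pics/d.png",cv2.resize(np.vstack([a,b]),None,fx=3,fy=3,interpolation=cv2.INTER_CUBIC))
E
```

```text
time_s: 2.65
eef_pos: [0.5717, 0.0902, 0.1219]
eef_rot: [-3.141, -0.0, 1.627]
ft_force: [-0.7, 0.9, 0.2]
width: 0.586
grasp_force: 0.0
[ 0.01862971  0.04221371 -0.01856528] [ 0.34  0.38 -0.69  1.77  0.27  1.09 -0.39] [0.57167073 0.09017065 0.1219213 ] [-3.14143719e+00 -2.11718527e-04  1.62661888e+00]
[365 199]
[378 212]
```

View pics/d.png

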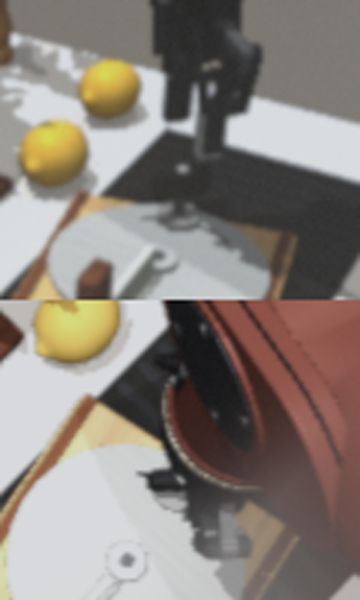

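The side view shows the jaws straddling the knob, and the closing line runs across the bar in the top view. Next I descend and grasp.

```bash
python3 -m inch '[{"gripper":50,"translation":[0.06,0.02,0.4],"twist":0},{"gripper":50,"translation":[0.06,0.02,0.8],"twist":0},{"gripper":50,"translation":[0.06,0.02,1.16],"twist":0},{"gripper":50,"translation":[0.06,0.02,1.16],"twist":0},{"gripper":0,"translation":[0.06,0.02,1.16],"twist":0},{"gripper":0,"translation":[0.06,0.02,1.16],"twist":0},{"gripper":0,"translation":[0.06,0.02,1.16],"twist":0},{"gripper":0,"translation":[0.06,0.02,1.16],"twist":0}]' 60; cat > st.py <<'E'
from h import *
s=get_state();print("F",s['ft_force'].round(2),"T",s['wrist_torque'].round(3),"w",round(s['width']*85.4,1),"g",round(float(s['grasp_force']),1),s['eef_pos'].round(4),s['eef_rot'].round(4))
E
python3 st.py
```

```text
time_s: 3.55
eef_pos: [0.5745, 0.0934, 0.0653]
eef_rot: [3.137, -0.0, 1.626]
ft_force: [4.8, 0.2, 4.3]
width: 0.14
grasp_force: 60.2
F [4.81 0.21 4.34] T [ 0.029 -0.973 -0.036] w 11.9 g 60.2 [0.5745 0.0934 0.0653] [ 3.1368e+00 -3.0000e-04  1.6264e+00]
```

```bash
python3 -m inch '[{"gripper":0,"translation":[0,0.03,0],"twist":0},{"gripper":0,"translation":[0,0.03,0],"twist":0},{"gripper":0,"translation":[0,0.03,0],"twist":-0.5},{"gripper":0,"translation":[0,0.03,0],"twist":-1},{"gripper":0,"translation":[0,0.03,0],"twist":-1.5},{"gripper":0,"translation":[0,0.03,0],"twist":-1.5}]' 110; python3 st.py
```

```text
time_s: 4.15
eef_pos: [0.5748, 0.0933, 0.0652]
eef_rot: [3.14, 0.001, 1.838]
ft_force: [-2.3, -1.1, 11.9]
width: 0.136
grasp_force: 107.7
F [-2.25 -1.12 11.85] T [-0.211  0.508 -0.394] w 11.6 g 107.7 [0.5748 0.0933 0.0652] [3.1397e+00 6.0000e-04 1.8376e+00]
```

```bash
python3 -m inch '[{"gripper":0,"translation":[0,0,0],"twist":-0.7},{"gripper":0,"translation":[0,0,0],"twist":-1.4},{"gripper":0,"translation":[0,0,0],"twist":-2},{"gripper":0,"translation":[0,0,0],"twist":-2}]'; python3 st.py
```

```text
time_s: 4.55
eef_pos: [0.5746, 0.0933, 0.0651]
eef_rot: [3.14, 0.001, 2.118]
ft_force: [-2.3, -0.8, 11.4]
width: 0.135
grasp_force: 107.6
F [-2.26 -0.78 11.41] T [-0.293  0.493 -0.258] w 11.5 g 107.6 [0.5746 0.0933 0.0651] [3.1403e+00 1.1000e-03 2.1177e+00]
```

```bash
python3 -m inch '[{"gripper":0,"translation":[0,0,0],"twist":-0.7},{"gripper":0,"translation":[0,0,0],"twist":-1.4},{"gripper":0,"translation":[0,0,0],"twist":-2},{"gripper":0,"translation":[0,0,0],"twist":-2}]'; python3 st.py
```

```text
time_s: 4.95
eef_pos: [0.5746, 0.0933, 0.065]
eef_rot: [3.141, 0.001, 2.397]
ft_force: [-1.0, -1.4, 10.9]
width: 0.135
grasp_force: 107.5
F [-0.96 -1.39 10.89] T [-0.408  0.404 -0.197] w 11.6 g 107.5 [0.5746 0.0933 0.065 ] [3.1409e+00 1.4000e-03 2.3971e+00]
```

```bash
python3 -m inch '[{"gripper":0,"translation":[0,0,0],"twist":-0.7},{"gripper":0,"translation":[0,0,0],"twist":-1.4},{"gripper":0,"translation":[0,0,0],"twist":-1.7},{"gripper":0,"translation":[0,0,0],"twist":-1.7}]'; python3 st.py
```

```text
time_s: 5.35
eef_pos: [0.5746, 0.0932, 0.065]
eef_rot: [3.141, 0.002, 2.633]
ft_force: [-1.9, -1.3, 11.5]
width: 0.134
grasp_force: 107.8
F [-1.9  -1.32 11.51] T [-0.455  0.477 -0.213] w 11.5 g 107.8 [0.5746 0.0932 0.065 ] [3.1414e+00 1.6000e-03 2.6330e+00]
```

```bash
python3 -m inch '[{"gripper":0,"translation":[0,0,0],"twist":-0.7},{"gripper":0,"translation":[0,0,0],"twist":-1.4},{"gripper":0,"translation":[0,0,0],"twist":-1.7},{"gripper":0,"translation":[0,0,0],"twist":-1.7}]'; python3 st.py
```

```text
time_s: 5.75
eef_pos: [0.5746, 0.093, 0.065]
eef_rot: [-3.141, 0.002, 2.87]
ft_force: [-1.8, -2.0, 11.2]
width: 0.14
grasp_force: 107.9
F [-1.8  -2.   11.23] T [-0.549  0.508 -0.263] w 11.9 g 107.9 [0.5746 0.093  0.065 ] [-3.1412e+00  1.6000e-03  2.8703e+00]
```

The clamp turns freely. I've gone 1.245 rad with the torque levelled off. Next I release, rise and move over the fence grip.

```bash
python3 -m inch '[{"gripper":50,"translation":[0,0,0],"twist":0},{"gripper":50,"translation":[0,0,0],"twist":0},{"gripper":50,"translation":[0,0,0],"twist":0},{"gripper":50,"translation":[0,0,-0.5],"twist":0},{"gripper":50,"translation":[0,0,-1.1],"twist":0},{"gripper":50,"translation":[0,0,-1.7],"twist":0},{"gripper":50,"translation":[0.5,0.25,-1.7],"twist":0.5},{"gripper":50,"translation":[1.2,0.55,-1.7],"twist":1.3}]'; python3 st.py
```

```text
time_s: 6.55
eef_pos: [0.5243, 0.1355, 0.149]
eef_rot: [3.14, 0.001, 2.682]
ft_force: [-0.5, 1.6, 0.2]
width: 0.587
grasp_force: 0.0
F [-0.47  1.56  0.2 ] T [ 0.035  0.048 -0.02 ] w 50.1 g 0.0 [0.5243 0.1355 0.149 ] [3.1401e+00 9.0000e-04 2.6817e+00]
```

```bash
python3 -m inch '[{"gripper":50,"translation":[0.7,0.2,0],"twist":0.8},{"gripper":50,"translation":[1.4,0.4,0],"twist":1.6},{"gripper":50,"translation":[2.17,0.56,0],"twist":2.27},{"gripper":50,"translation":[2.17,0.56,0.4],"twist":2.27},{"gripper":50,"translation":[2.17,0.56,0.9],"twist":2.27},{"gripper":50,"translation":[2.17,0.56,1.32],"twist":2.27},{"gripper":50,"translation":[2.17,0.56,1.32],"twist":2.27}]'; python3 st.py; python3 - <<'E'
from h import *
a=cams.read_camera("side");b=cams.read_camera("top")
cv2.imwrite("pics/e.png",cv2.resize(np.vstack([a['color'][170:300,270:430,::-1],b['color'][215:345,260:420,::-1]]),None,fx=2.3,fy=2.3,interpolation=cv2.INTER_CUBIC))
E
```

```text
time_s: 7.25
eef_pos: [0.4363, 0.2079, 0.0801]
eef_rot: [-3.138, -0.002, 2.372]
ft_force: [0.8, -0.3, -0.3]
width: 0.588
grasp_force: 0.0
F [ 0.75 -0.35 -0.34] T [-0.04   0.042 -0.027] w 50.2 g 0.0 [0.4363 0.2079 0.0801] [-3.1377e+00 -2.3000e-03  2.3716e+00]
```

View pics/e.png

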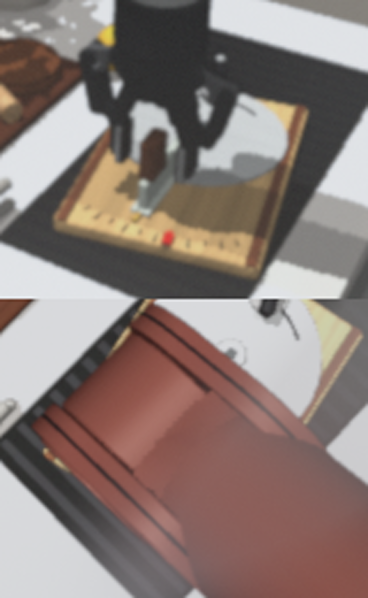

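The side view shows the fingers straddling the wooden grip at (155,155) in the picture. I close on it.

```bash
python3 -m inch '[{"gripper":0,"translation":[0,0,0],"twist":0},{"gripper":0,"translation":[0,0,0],"twist":0},{"gripper":0,"translation":[0,0,0],"twist":0},{"gripper":0,"translation":[0,0,0],"twist":0}]' 50; python3 st.py
```

```text
time_s: 7.75
eef_pos: [0.4388, 0.2089, 0.0834]
eef_rot: [3.141, 0.001, 2.371]
ft_force: [-1.4, -1.4, 5.7]
width: 0.182
grasp_force: 50.4
F [-1.35 -1.42  5.72] T [-0.26   0.321  0.364] w 15.5 g 50.4 [0.4388 0.2089 0.0834] [3.1406e+00 1.2000e-03 2.3714e+00]
```

```bash
python3 -m inch '[{"gripper":0,"translation":[0,-0.08,0],"twist":-0.26},{"gripper":0,"translation":[-0.01,-0.17,0],"twist":-0.52},{"gripper":0,"translation":[-0.01,-0.25,0],"twist":-0.78},{"gripper":0,"translation":[-0.01,-0.25,0],"twist":-0.78}]'; python3 st.py
```

```text
time_s: 8.15
eef_pos: [0.4307, 0.1995, 0.0833]
eef_rot: [3.14, 0.001, 2.48]
ft_force: [0.9, -0.7, 5.9]
width: 0.177
grasp_force: 50.6
F [ 0.89 -0.72  5.89] T [-0.148 -0.002  0.152] w 15.1 g 50.6 [0.4307 0.1995 0.0833] [3.1399e+00 1.5000e-03 2.4800e+00]
```

```bash
python3 -m inch '[{"gripper":0,"translation":[0,-0.08,0],"twist":-0.26},{"gripper":0,"translation":[-0.01,-0.17,0],"twist":-0.52},{"gripper":0,"translation":[-0.01,-0.25,0],"twist":-0.78},{"gripper":0,"translation":[-0.01,-0.25,0],"twist":-0.78}]'; python3 st.py; python3 - <<'E'
from h import *
a=cams.read_camera("side")
crop(a,305,240,375,290,9,"pics/f.png")
E
```

```text
time_s: 8.55
eef_pos: [0.4237, 0.1892, 0.0833]
eef_rot: [3.14, 0.002, 2.588]
ft_force: [1.3, -0.3, 7.4]
width: 0.178
grasp_force: 50.7
F [ 1.31 -0.31  7.36] T [-0.263 -0.177  0.065] w 15.2 g 50.7 [0.4237 0.1892 0.0833] [3.1403e+00 1.8000e-03 2.5880e+00]
```

View pics/f.png

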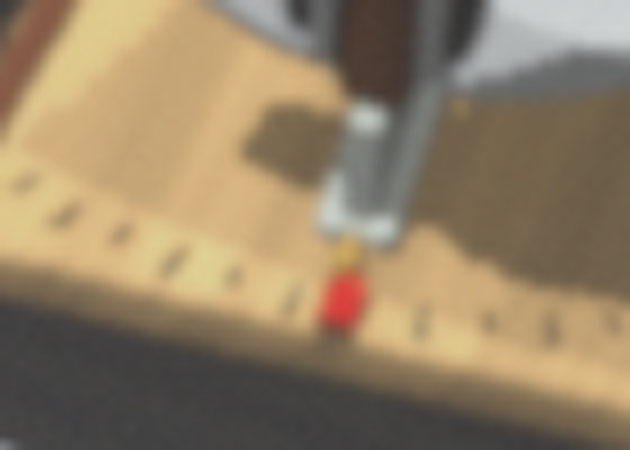

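The pointer at (348,255) sits directly above the red mark's tip at (348,277). I check the angle numerically.

```bash
python3 - <<'E'
from h import *
p=[0.48776,0.15038,-.60845];piv=np.array([.5210,.1277])
def ang(q):
    d=q[:2]-piv;return np.hypot(*d).round(4),((np.arctan2(d[1],d[0])-p[2])%(2*np.pi)-np.pi).round(4)
a=cams.read_camera("side")
T=lambda u,v:(305+u/9-.4,240+v/9-.4)
for n,q,z in[("ptr",(348,255),.024),("ptr0",(352,243),.024),("tip",(346,265),.024),("mark",(348,277),.021),("markc",(343,300),.021),("fence end",(358,232),.024)]:print(n,ang(at(a,*T(*q),z)))
im=a['color'].astype(float);r,g,b=im[...,0],im[...,1],im[...,2]
m=(r-g>80)&(r>130);m[:240]=0;m[:,:305]=0;m[290:]=0;m[:,375:]=0
v,u=np.nonzero(m);print("red",u.mean(),v.mean(),ang(at(a,u.mean(),v.mean(),.021)))
y=(r-b>95)&(g-b>50);y[:264]=0;y[272:]=0;y[:,:338]=0;y[:,350:]=0
v,u=np.nonzero(y);print("yel",len(u),u.mean(),v.mean(),ang(at(a,u.mean(),v.mean(),.024)))
E
```

```text
ptr (np.float64(0.1428), np.float64(0.0524))
ptr0 (np.float64(0.1387), np.float64(0.0519))
tip (np.float64(0.1461), np.float64(0.0547))
mark (np.float64(0.1464), np.float64(0.0593))
markc (np.float64(0.1539), np.float64(0.0633))
fence end (np.float64(0.1347), np.float64(0.055))
red 342.77272727272725 272.77272727272725 (np.float64(0.1535), np.float64(0.0633))
yel 4 342.75 268.0 (np.float64(0.1433), np.float64(0.0461))
```

```bash
python3 -m inch '[{"gripper":0,"translation":[0,-0.015,0],"twist":-0.04},{"gripper":0,"translation":[0,-0.015,0],"twist":-0.04},{"gripper":0,"translation":[0,-0.015,0],"twist":-0.04}]'; python3 st.py;  python3 -m inch '[{"gripper":50,"translation":[0,0,0],"twist":0},{"gripper":50,"translation":[0,0,0],"twist":0},{"gripper":50,"translation":[0,0,0],"twist":0},{"gripper":50,"translation":[0,0,-0.4],"twist":0},{"gripper":50,"translation":[0,0,-0.9],"twist":0},{"gripper":50,"translation":[0,0,-1.34],"twist":0},{"gripper":50,"translation":[-0.5,0,-1.34],"twist":0},{"gripper":50,"translation":[-1.2,0,-1.34],"twist":0}]'; python3 st.py
```

```text
time_s: 8.95
eef_pos: [0.4235, 0.189, 0.0833]
eef_rot: [3.14, 0.002, 2.593]
ft_force: [3.7, 0.9, 6.7]
width: 0.181
grasp_force: 50.5
F [3.72 0.95 6.66] T [ 0.054 -0.517 -0.18 ] w 15.5 g 50.5 [0.4235 0.189  0.0833] [3.1396e+00 1.7000e-03 2.5928e+00]
time_s: 9.75
eef_pos: [0.4735, 0.1577, 0.1502]
eef_rot: [-3.141, 0.002, 2.597]
ft_force: [0.4, 0.2, 1.8]
width: 0.582
grasp_force: 0.0
F [0.43 0.17 1.77] T [ 0.052 -0.018 -0.007] w 49.7 g 0.0 [0.4735 0.1577 0.1502] [-3.1413e+00  2.3000e-03  2.5965e+00]
```

```bash
python3 -m inch '[{"gripper":50,"translation":[-0.8,-0.02,0],"twist":-0.7},{"gripper":50,"translation":[-1.6,-0.04,0],"twist":-1.4},{"gripper":50,"translation":[-2.4,-0.05,0],"twist":-1.98},{"gripper":50,"translation":[-2.4,-0.05,0],"twist":-1.98}]'; python3 st.py; python3 - <<'E'
from h import *
a=cams.read_camera("side");b=cams.read_camera("top")
A=cv2.resize(a['color'][240:290,305:375,::-1],None,fx=8,fy=8,interpolation=cv2.INTER_CUBIC)
b_=cv2.resize(b['color'][280:315,295:365,::-1],None,fx=5.5,fy=5.5,interpolation=cv2.INTER_CUBIC)
b_=cv2.resize(b['color'][282:317,295:365,::-1],None,fx=8,fy=8,interpolation=cv2.INTER_CUBIC)[:,:560][:200+0 or 280]
A=A[120:]
cv2.imwrite("pics/g.png",np.vstack([A,b_]));print(A.shape,b_.shape)
E
```

```text
time_s: 10.15
eef_pos: [0.578, 0.088, 0.148]
eef_rot: [3.142, -0.001, 2.867]
ft_force: [-0.9, -0.2, -0.5]
width: 0.584
grasp_force: 0.0
F [-0.94 -0.19 -0.5 ] T [-0.025 -0.005 -0.021] w 49.8 g 0.0 [0.578 0.088 0.148] [ 3.1416e+00 -8.0000e-04  2.8667e+00]
(280, 560, 3) (200, 560, 3)
```

View pics/g.png

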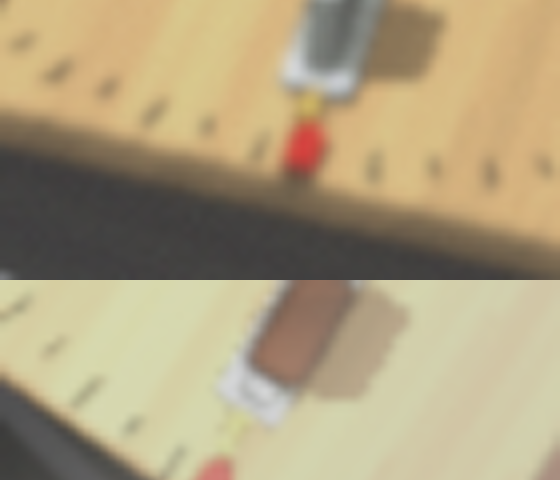

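```bash
python3 - <<'E'
from h import *
p=[0.48776,0.15038,-.60845];piv=np.array([.5210,.1277])
def ang(q):
    d=q[:2]-piv;return np.hypot(*d).round(4),((np.arctan2(d[1],d[0])-p[2])%(2*np.pi)-np.pi).round(4)
a=cams.read_camera("side");b=cams.read_camera("top")
S=lambda u,v:(305+u/8-.45,255+v/8-.45)
T=lambda u,v:(295+u/8-.45,282+(v-280)/8-.45)
for n,c,q,z in[("S ptr",a,S(310,103),.024),("S marktip",a,S(308,122),.021),("S mark",a,S(304,150),.021),
 ("T ptr",b,T(235,420),.024),("T ptrtip",b,T(228,435),.024),("T marktip",b,T(222,458),.021),("T mark",b,T(214,476),.021)]:print(n,ang(at(c,*q,z)))
for n,c,(r0,r1,c0,c1) in[("S",a,(265,280,335,352)),("T",b,(292,318,310,335))]:
    im=c['color'][r0:r1,c0:c1].astype(float);r,g,bl=im[...,0],im[...,1],im[...,2]
    w=np.clip(r-g-60,0,None);v,u=np.indices(w.shape);print(n,"red",ang(at(c,c0+(u*w).sum()/w.sum(),r0+(v*w).sum()/w.sum(),.021)))
cq=R.from_euler('z',0)
# predicted views of the points on the mark line, pointer line for theta
for th in(.05,.055,.06,.065):
    d=p[2]+np.pi+th;f=lambda r,z:[piv[0]+r*np.cos(d),piv[1]+r*np.sin(d),z]
    print(th,proj(a,[f(.15,.022)]).round(1),proj(b,[f(.15,.022),f(.115,.092)]).round(1).tolist())
E
```

```text
S ptr (np.float64(0.1413), np.float64(0.0505))
S marktip (np.float64(0.1448), np.float64(0.0539))
S mark (np.float64(0.1551), np.float64(0.0628))
T ptr (np.float64(0.1403), np.float64(0.0365))
T ptrtip (np.float64(0.1443), np.float64(0.0398))
T marktip (np.float64(0.1499), np.float64(0.0517))
T mark (np.float64(0.1547), np.float64(0.0554))
S red (np.float64(0.1535), np.float64(0.0623))
T red (np.float64(0.1583), np.float64(0.0602))
0.05 [[342.2 271. ]] [[322.2, 303.8], [332.8, 287.7]]
0.055 [[342.6 271.1]] [[322.5, 304.0], [333.1, 287.9]]
0.06 [[342.9 271.2]] [[322.8, 304.2], [333.3, 288.0]]
0.065 [[343.3 271.3]] [[323.1, 304.4], [333.6, 288.2]]
```

The pointer is about 0.014 rad short of the mark in both views. I'll regrip and correct it.

```bash
python3 st.py
```

```text
F [-0.42  0.34  0.55] T [-0.008 -0.018  0.001] w 49.8 g 0.0 [0.5737 0.0937 0.1491] [ 3.1415e+00 -1.0000e-03  2.8717e+00]
```

```bash
python3 -m inch '[{"gripper":50,"translation":[0.8,0.25,0],"twist":0.5},{"gripper":50,"translation":[1.6,0.5,0],"twist":1},{"gripper":50,"translation":[2.5,0.75,0],"twist":1.5},{"gripper":50,"translation":[3.4,1.03,0],"twist":1.98},{"gripper":50,"translation":[3.4,1.03,0],"twist":1.98},{"gripper":50,"translation":[3.4,1.03,0.5],"twist":1.98},{"gripper":50,"translation":[3.4,1.03,1],"twist":1.98},{"gripper":50,"translation":[3.4,1.03,1.31],"twist":1.98}]'; python3 -m inch '[{"gripper":50,"translation":[0,0,0],"twist":0},{"gripper":50,"translation":[0,0,0],"twist":0},{"gripper":0,"translation":[0,0,0],"twist":0},{"gripper":0,"translation":[0,0,0],"twist":0},{"gripper":0,"translation":[0,0,0],"twist":0},{"gripper":0,"translation":[0,0,0],"twist":0},{"gripper":0,"translation":[0,0,0],"twist":0}]' 50; python3 st.py
```

```text
time_s: 11.15
eef_pos: [0.4234, 0.1876, 0.0825]
eef_rot: [-3.14, 0.0, 2.596]
ft_force: [-0.1, 0.4, 1.3]
width: 0.585
grasp_force: 0.0
time_s: 11.85
eef_pos: [0.4251, 0.188, 0.0847]
eef_rot: [3.141, 0.001, 2.595]
ft_force: [-1.3, -1.1, 6.7]
width: 0.179
grasp_force: 51.7
F [-1.27 -1.13  6.67] T [-0.183  0.285  0.104] w 15.3 g 51.7 [0.4251 0.188  0.0847] [3.1410e+00 1.2000e-03 2.5945e+00]
```

```bash
python3 -m inch '[{"gripper":0,"translation":[0,-0.02,0],"twist":-0.05},{"gripper":0,"translation":[0,-0.04,0],"twist":-0.1},{"gripper":0,"translation":[0,-0.04,0],"twist":-0.1},{"gripper":0,"translation":[0,-0.04,0],"twist":-0.1}]'; python3 st.py
```

```text
time_s: 12.25
eef_pos: [0.4244, 0.1868, 0.0847]
eef_rot: [3.14, 0.001, 2.609]
ft_force: [1.8, 3.0, 8.0]
width: 0.182
grasp_force: 51.8
F [1.75 3.02 8.03] T [ 0.453 -0.188 -0.055] w 15.5 g 51.8 [0.4244 0.1868 0.0847] [3.1396e+00 1.1000e-03 2.6087e+00]
```

```bash
python3 -m inch '[{"gripper":0,"translation":[0,-0.012,0],"twist":-0.02},{"gripper":0,"translation":[0,-0.012,0],"twist":-0.02},{"gripper":0,"translation":[0,-0.012,0],"twist":-0.02}]'; python3 st.py;python3 -m inch '[{"gripper":50,"translation":[0,0,0],"twist":0},{"gripper":50,"translation":[0,0,0],"twist":0},{"gripper":50,"translation":[0,0,0],"twist":0},{"gripper":50,"translation":[0,0,-0.4],"twist":0},{"gripper":50,"translation":[0,0,-0.9],"twist":0},{"gripper":50,"translation":[0,0,-1.31],"twist":0},{"gripper":50,"translation":[-0.5,0,-1.31],"twist":0},{"gripper":50,"translation":[-1.2,0,-1.31],"twist":0}]'; python3 -m inch '[{"gripper":50,"translation":[-0.8,-0.02,0],"twist":-0.7},{"gripper":50,"translation":[-1.6,-0.04,0],"twist":-1.4},{"gripper":50,"translation":[-2.3,-0.07,0],"twist":-1.85},{"gripper":50,"translation":[-2.3,-0.07,0],"twist":-1.85},{"gripper":50,"translation":[-2.3,-0.07,0],"twist":-1.85}]'; python3 st.py
python3 - <<'E'
from h import *
a=cams.read_camera("side");b=cams.read_camera("top")
A=cv2.resize(a['color'][255:285,310:375,::-1],None,fx=9,fy=9,interpolation=cv2.INTER_CUBIC)
B=cv2.resize(b['color'][280:315,295:360,::-1],None,fx=9,fy=9,interpolation=cv2.INTER_CUBIC)
cv2.imwrite("pics/k.png",np.vstack([A,B]))
E
```

```text
time_s: 12.55
eef_pos: [0.4241, 0.1865, 0.0847]
eef_rot: [3.139, 0.001, 2.612]
ft_force: [2.4, 3.3, 6.4]
width: 0.178
grasp_force: 51.6
F [2.42 3.27 6.38] T [ 0.591 -0.247 -0.073] w 15.2 g 51.6 [0.4241 0.1865 0.0847] [3.1393e+00 1.2000e-03 2.6117e+00]
time_s: 13.35
eef_pos: [0.4751, 0.1554, 0.1502]
eef_rot: [-3.141, 0.002, 2.613]
ft_force: [0.4, 0.7, 0.5]
width: 0.589
grasp_force: 0.0
time_s: 13.85
eef_pos: [0.5722, 0.0937, 0.1486]
eef_rot: [3.141, -0.002, 2.868]
ft_force: [-0.5, 0.0, 0.6]
width: 0.583
grasp_force: 0.0
F [-0.48  0.04  0.57] T [0.017 0.036 0.015] w 49.8 g 0.0 [0.5722 0.0937 0.1486] [ 3.1412e+00 -1.9000e-03  2.8677e+00]
```

View pics/k.png

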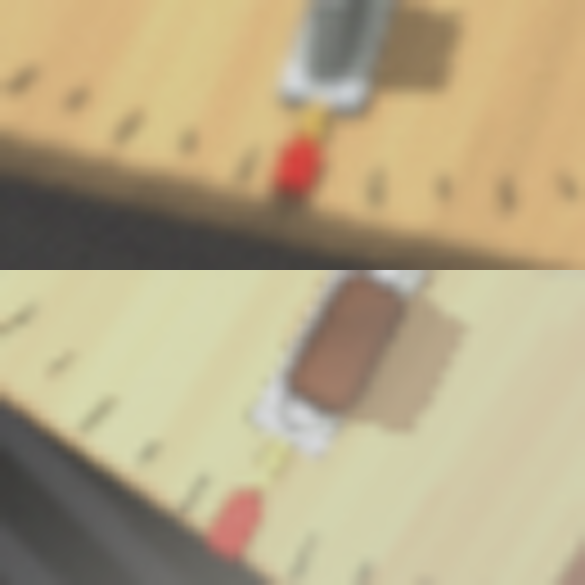

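Side panel: pointer at (314,118), mark centre at (299,167). Top panel: pointer at (271,458), mark centre at (236,523). The two look collinear now.

```bash
python3 - <<'E'
from h import *
p=[0.48776,0.15038,-.60845];piv=np.array([.5210,.1277])
def ang(q):
    d=q[:2]-piv;return np.hypot(*d).round(4),((np.arctan2(d[1],d[0])-p[2])%(2*np.pi)-np.pi).round(4)
a=cams.read_camera("side");b=cams.read_camera("top")
S=lambda u,v:(310+u/9-.45,255+v/9-.45)
T=lambda u,v:(295+u/9-.45,280+(v-270)/9-.45)
for n,c,q,z in[("S ptr",a,S(314,118),.024),("S tip",a,S(309,131),.024),("S marktip",a,S(304,140),.021),("S mark",a,S(299,167),.021),
 ("T ptr",b,T(271,458),.024),("T ptrtip",b,T(263,475),.024),("T marktip",b,T(253,490),.021),("T mark",b,T(236,523),.021)]:print(n,ang(at(c,*q,z)))
E
```

```text
S ptr (np.float64(0.1413), np.float64(0.0665))
S tip (np.float64(0.1458), np.float64(0.0656))
S marktip (np.float64(0.1455), np.float64(0.0588))
S mark (np.float64(0.1544), np.float64(0.0647))
T ptr (np.float64(0.1418), np.float64(0.0555))
T ptrtip (np.float64(0.1459), np.float64(0.0581))
T marktip (np.float64(0.1498), np.float64(0.0571))
T mark (np.float64(0.1579), np.float64(0.06))
```

Aligned to within about 0.003 rad. Now the knob.

```bash
python3 -m inch '[{"gripper":50,"translation":[-0.04,0,0.6],"twist":0},{"gripper":50,"translation":[-0.04,0,1.2],"twist":0},{"gripper":50,"translation":[-0.04,0,1.67],"twist":0},{"gripper":50,"translation":[-0.04,0,1.67],"twist":0},{"gripper":0,"translation":[-0.04,0,1.67],"twist":0},{"gripper":0,"translation":[-0.04,0,1.67],"twist":0},{"gripper":0,"translation":[-0.04,0,1.67],"twist":0},{"gripper":0,"translation":[-0.04,0,1.67],"twist":0}]' 110; python3 st.py
```

```text
time_s: 14.85
eef_pos: [0.5751, 0.0932, 0.0678]
eef_rot: [-3.141, 0.002, 2.869]
ft_force: [-3.0, -2.0, 8.2]
width: 0.133
grasp_force: 106.9
F [-2.99 -1.98  8.2 ] T [-0.398  0.671 -0.187] w 11.4 g 106.9 [0.5751 0.0932 0.0678] [-3.1412e+00  2.2000e-03  2.8687e+00]
```

```bash
python3 -m inch '[{"gripper":0,"translation":[0,0,0],"twist":0.7},{"gripper":0,"translation":[0,0,0],"twist":1.3},{"gripper":0,"translation":[0,0,0],"twist":1.3}]'; python3 st.py
```

```text
time_s: 15.15
eef_pos: [0.5752, 0.0933, 0.0678]
eef_rot: [-3.142, 0.003, 2.685]
ft_force: [-2.4, -2.6, 7.3]
width: 0.134
grasp_force: 107.3
F [-2.4  -2.62  7.35] T [-0.494  0.609  0.138] w 11.4 g 107.3 [0.5752 0.0933 0.0678] [-3.1416e+00  2.6000e-03  2.6847e+00]
```

```bash
python3 -m inch '[{"gripper":0,"translation":[0,0,0],"twist":0.7},{"gripper":0,"translation":[0,0,0],"twist":1.3},{"gripper":0,"translation":[0,0,0],"twist":1.3}]'; python3 st.py
```

```text
time_s: 15.45
eef_pos: [0.5751, 0.0933, 0.0678]
eef_rot: [3.141, 0.002, 2.503]
ft_force: [-3.6, -1.9, 7.1]
width: 0.131
grasp_force: 107.1
F [-3.57 -1.89  7.12] T [-0.532  0.569  0.137] w 11.1 g 107.1 [0.5751 0.0933 0.0678] [3.1411e+00 2.5000e-03 2.5033e+00]
```

```bash
python3 -m inch '[{"gripper":0,"translation":[0,0,0],"twist":0.7},{"gripper":0,"translation":[0,0,0],"twist":1},{"gripper":0,"translation":[0,0,0],"twist":1}]'; python3 st.py
```

```text
time_s: 15.75
eef_pos: [0.5751, 0.0933, 0.0678]
eef_rot: [3.141, 0.002, 2.365]
ft_force: [-1.9, -1.9, 8.3]
width: 0.133
grasp_force: 107.1
F [-1.9  -1.92  8.3 ] T [-0.566  0.583  0.14 ] w 11.3 g 107.1 [0.5751 0.0933 0.0678] [3.1408e+00 2.4000e-03 2.3652e+00]
```

```bash
python3 -m inch '[{"gripper":0,"translation":[0,0,0],"twist":0.5},{"gripper":0,"translation":[0,0,0],"twist":0.7},{"gripper":0,"translation":[0,0,0],"twist":0.7}]'; python3 st.py
```

```text
time_s: 16.05
eef_pos: [0.5752, 0.0932, 0.0678]
eef_rot: [3.141, 0.002, 2.268]
ft_force: [-2.2, -1.8, 9.0]
width: 0.128
grasp_force: 107.2
F [-2.2  -1.79  9.05] T [-0.509  0.563  0.174] w 10.9 g 107.2 [0.5752 0.0932 0.0678] [3.1405e+00 2.3000e-03 2.2679e+00]
```

```bash
python3 -m inch '[{"gripper":0,"translation":[0,0,0],"twist":0.5},{"gripper":0,"translation":[0,0,0],"twist":0.7},{"gripper":0,"translation":[0,0,0],"twist":0.7}]'; python3 st.py
```

```text
time_s: 16.35
eef_pos: [0.5752, 0.0933, 0.0678]
eef_rot: [3.14, 0.002, 2.17]
ft_force: [-3.5, -2.6, 6.6]
width: 0.131
grasp_force: 107.2
F [-3.52 -2.64  6.65] T [-0.57   0.549  0.207] w 11.2 g 107.2 [0.5752 0.0933 0.0678] [3.1402e+00 2.2000e-03 2.1702e+00]
```

```bash
python3 -m inch '[{"gripper":0,"translation":[0,0,0],"twist":0.5},{"gripper":0,"translation":[0,0,0],"twist":0.7},{"gripper":0,"translation":[0,0,0],"twist":0.7}]'; python3 st.py
```

```text
time_s: 16.65
eef_pos: [0.5751, 0.0933, 0.0678]
eef_rot: [3.14, 0.002, 2.073]
ft_force: [-2.6, -2.5, 7.7]
width: 0.135
grasp_force: 107.3
F [-2.57 -2.52  7.72] T [-0.609  0.601  0.259] w 11.6 g 107.3 [0.5751 0.0933 0.0678] [3.1401e+00 2.0000e-03 2.0726e+00]
```

```bash
python3 -m inch '[{"gripper":0,"translation":[0,0,0],"twist":0.5},{"gripper":0,"translation":[0,0,0],"twist":0.7},{"gripper":0,"translation":[0,0,0],"twist":0.7}]'; python3 st.py
```

```text
time_s: 16.95
eef_pos: [0.5751, 0.0933, 0.0678]
eef_rot: [3.14, 0.002, 1.975]
ft_force: [-2.4, -1.8, 8.6]
width: 0.132
grasp_force: 107.4
F [-2.41 -1.79  8.63] T [-0.602  0.65   0.332] w 11.3 g 107.4 [0.5751 0.0933 0.0678] [3.1399e+00 1.9000e-03 1.9750e+00]
```

```bash
python3 -m inch '[{"gripper":0,"translation":[0,0,0],"twist":0.5},{"gripper":0,"translation":[0,0,0],"twist":1},{"gripper":0,"translation":[0,0,0],"twist":1}]'; for i in 1 2; do python3 -m inch '[{"gripper":0,"translation":[0,0,0],"twist":0}]' >/dev/null; python3 st.py;done
```

```text
time_s: 17.25
eef_pos: [0.5751, 0.0932, 0.0679]
eef_rot: [3.14, 0.002, 1.834]
ft_force: [-3.3, -2.3, 8.4]
width: 0.134
grasp_force: 107.5
F [-3.47 -2.25  8.58] T [-0.687  0.68   0.363] w 11.0 g 107.5 [0.5751 0.0932 0.0679] [3.1397e+00 1.8000e-03 1.8364e+00]
F [-2.42 -2.52  7.34] T [-0.61   0.696  0.4  ] w 11.3 g 107.5 [0.5751 0.0932 0.0679] [3.1397e+00 1.7000e-03 1.8366e+00]
```

```bash
python3 -m inch '[{"gripper":0,"translation":[0,0,0],"twist":0.3},{"gripper":0,"translation":[0,0,0],"twist":0.6},{"gripper":0,"translation":[0,0,0],"twist":0.9}]'; for i in 1 2 3; do python3 st.py; python3 -m inch '[{"gripper":0,"translation":[0,0,0],"twist":0}]' >/dev/null; done;python3 st.py
```

```text
time_s: 17.75
eef_pos: [0.5751, 0.0933, 0.0679]
eef_rot: [3.14, 0.001, 1.71]
ft_force: [-3.1, -3.6, 9.5]
width: 0.128
grasp_force: 107.6
F [-3.14 -3.59  9.49] T [-0.706  0.718  0.534] w 10.9 g 107.6 [0.5751 0.0933 0.0679] [3.1395e+00 1.5000e-03 1.7095e+00]
F [-3.69 -3.29  8.83] T [-0.717  0.75   0.494] w 11.2 g 107.6 [0.5751 0.0932 0.0679] [3.1395e+00 1.6000e-03 1.7097e+00]
F [-3.39 -2.86  9.19] T [-0.718  0.729  0.507] w 11.1 g 107.6 [0.5751 0.0932 0.068 ] [3.1395e+00 1.6000e-03 1.7111e+00]
F [-3.16 -3.03  9.79] T [-0.693  0.708  0.514] w 11.2 g 107.6 [0.5751 0.0932 0.068 ] [3.1395e+00 1.5000e-03 1.7111e+00]
```

The torque holds at about 0.51 N m. I release, retreat and check.

```bash
python3 -m inch '[{"gripper":50,"translation":[0,0,0],"twist":0},{"gripper":50,"translation":[0,0,0],"twist":0},{"gripper":50,"translation":[0,0,0],"twist":0},{"gripper":50,"translation":[0,0,-0.5],"twist":0},{"gripper":50,"translation":[0,0,-1.1],"twist":0},{"gripper":50,"translation":[0,0,-1.7],"twist":0},{"gripper":50,"translation":[0,0,-2.2],"twist":0},{"gripper":50,"translation":[0,0,-2.2],"twist":0}]'; python3 st.py
python3 - <<'E'
from h import *
a=cams.read_camera("side");b=cams.read_camera("top")
A=cv2.resize(a['color'][255:285,310:375,::-1],None,fx=9,fy=9,interpolation=cv2.INTER_CUBIC)
B=cv2.resize(b['color'][280:315,295:360,::-1],None,fx=9,fy=9,interpolation=cv2.INTER_CUBIC)
n=np.vstack([A,B]);cv2.imwrite("pics/l.png",n);o=cv2.imread("pics/k.png")
print(cv2.phaseCorrelate(o[30:130,260:400].mean(2),n[30:130,260:400].mean(2)),cv2.phaseCorrelate(o[275:470,240:420].mean(2),n[275:470,240:420].mean(2)))
E
```

```text
time_s: 18.85
eef_pos: [0.5761, 0.0944, 0.1796]
eef_rot: [3.136, 0.0, 1.711]
ft_force: [0.0, -1.1, -0.4]
width: 0.588
grasp_force: 0.0
F [ 0.02 -1.11 -0.38] T [ 0.012 -0.093 -0.009] w 50.2 g 0.0 [0.5761 0.0944 0.1796] [3.1358 0.     1.7107]
((0.03305404940938672, 0.0035196379754864893), 0.9824188664158329) ((-0.021173761741849262, 0.04893052885680049), 0.9693676842086522)
```

View pics/l.png

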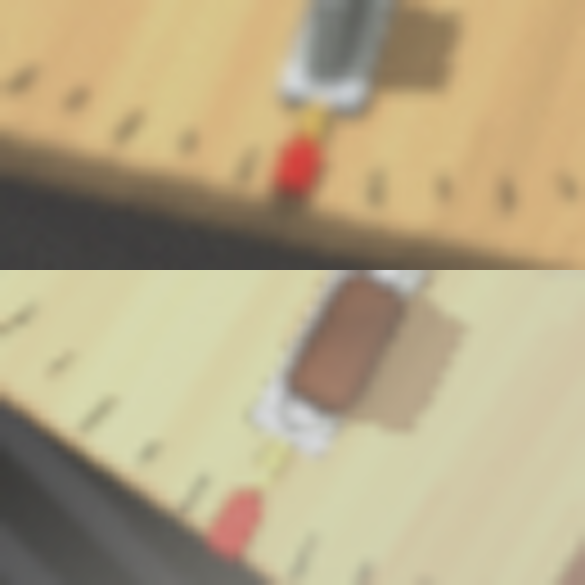

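The fence did not move during clamping: the pointer is still at (314,118), on the mark. The gripper is clear, so I hand in.

```bash
python3 -c "
from rig import job
print(job.finish_job())"
```

```text
the job is handed in; nothing more can be done
None
```

I loosened the clamp, swung the fence until its pointer met the red mark (within about 0.003 rad by the cameras), did the knob up again to about 0.51 N m, and handed the job in at about 19 s, without touching the lemons, jigger or citrus press; no verdict came back.

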